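# Hold the fume damper open at its mark

## Task

A piece of square steel tube has been left in the guide of the bench's self-closing fume damper: take it out and lay it in the open steel tray, without dropping it in from a height. Then pull the damper's slide out by its crossbar until the crossbar is level with the upright marker plate beside the guide, and finish while still holding it there against its spring, so that the air flow can be checked. Leave the hammer, the brush and the flat steel piece beside the damper where they are.

Things in the scene. Friction and masses are not known exactly. Their poses are not given: they have to be found in the camera images.
- damper: Fixed grey fume damper. Origin on the bench below the middle of its housing's front face; its -x axis is the direction in which the slide is pulled (roughly towards the robot), z up. Housing: x from 0 to +150, 170 wide, 98 mm high, black duct behind. In front of it, x from 0 to -230 mm, lies the flat guide.
- guide_end (a point): Inner face of the guide's end wall, mid-width, on the guide's floor (6 mm above the bench), at x = -218 mm in the damper's frame; axes as the damper. The wall closes the guide at its robot end: 12 mm thick, 94 wide, 30 mm high above the bench. The guide's channel is 70 mm wide between two side rails, 12 mm thick and 14 mm high.
- damper_slide: The damper's steel slide. Origin in the middle of its round crossbar (16 mm diameter, 120 mm long along y), 62 mm above the bench; axes parallel to the damper's. The bar sits on an upright post 12 x 30 mm at the outer end of a flat blade. Shut: x = -75 mm in the damper's frame, 67 mm free between bar and housing. It moves only along the damper's -x, at most 125 mm.
- bar_end (a point): The crossbar's +y end, next to the marker's side. A spring pulls the slide home: about 5 N shut, 12 N at 100 mm; let go, it slides back. The bar can be pinched from above across its thickness, or hooked from behind. With the tube in the guide the slide jams after at most 55 mm.
- marker: Fixed upright steel marker plate, 4 mm thick (x), 20 wide, top 68 mm above the bench, on a scale strip at the damper's +y side, just past the crossbar's end (y = 70 to 92 mm in the damper's frame). Origin under the plate, 6 mm above the bench; axes as the damper. Stands 70 to 105 mm along the pull from the shut crossbar; level with it means equal x in the damper's frame.
- tube: Loose piece of square steel tube, 50 x 50 mm, 80 mm long along its own x (the bore), wall 3 mm, about 0.33 kg. It lies on the guide's floor between the slide's post and the end wall, nearly along the guide. Origin in the middle of its underside, z up.
- tube_center (a point): Middle of the tube, 25 mm above its underside; axes as the tube.
- tray: Fixed open steel tray, 260 (x) by 180 (y) mm, rim 40 mm above the bench, walls and floor 4 mm thick. Origin on the bench under its centre. Stands to the robot's left or right, a closed tool case on the other side. A small flat steel piece lies near its far (+x) end and may stay or be shifted.
- coupon_b: Loose flat steel piece 100 x 50 x 8 mm close to the right of the damper, bystander; leave it where it lies
- hammer: Loose hammer 260 mm long, lying to the left of the damper, bystander; leave it where it lies
- brush: Loose brush 180 mm long, lying to the right of the damper, bystander; leave it where it lies

How it is judged:
On the way:
1. the tube lies released in the tray (x of tube_center in the frame of tray between -0.1 and 0.1 m and y of tube_center in the frame of tray between -0.065 and 0.065 m and z of tube_center in the frame of tray below 0.05 m and contact force between tube and the fingers below 0.1 N and linear speed of tube below 0.03 m/s), for 0.2 s.
At the end, for the whole second after the job is handed in: The tube lies at rest and untouched in the tray (its middle within 100 mm along and 65 mm across of the tray's centre, and lower than 50 mm), and the fingers hold the slide still (more than 2 N), the crossbar within 8 mm of the marker plate along the pull, nothing else propping it open (all of step 1 and x of damper_slide in the frame of marker between -0.008 and 0.008 m and contact force between damper_slide and the fingers above 2 N and contact force between damper_slide and tube below 0.5 N and contact force between damper_slide and coupon_b below 0.5 N and contact force between damper_slide and hammer below 0.5 N and contact force between damper_slide and brush below 0.5 N and linear speed of damper_slide below 0.01 m/s); the arm keeps its last pose, push and grip.
It fails at once if the tube is let go high above the bench (height (world z) of tube above 0.09 m and contact force between tube and the fingers below 0.1 N).
It fails at once if a bystander is moved by more than 30 mm (distance of any of coupon_b, hammer, brush from where it was at the start of the episode above 0.03 m).
It also fails if it takes over 54 s, if anything falls off the work surface, if the arm or the gripper's body presses on something with over 40 N, if the wrist force passes 120 N, or if a joint passes its speed limit or range.

## Robot

A 6-joint arm with a two-finger parallel gripper is mounted at the origin on the work surface. World frame = base frame: x ahead of the robot, y to its left, z up, the work surface at z = 0. Lengths are in m, angles in rad, forces in N, time in s.
With the tool pointing down it reaches from about 0.275 to 0.975 m from the base axis. Payload 8.4 kg.
Tool frame: the origin (TCP) lies at the very end of the fingers, on their centre line; the grasp point (between the pads) lies 19 mm behind it; x points along the fingers, z is the direction in which the jaws open and shut, and the axes are right-handed (so a half turn about x gives the same grasp; the last joint's range is limited). The gripper opens to 92 mm and grips with 3 to 60 N. Pads are 20 mm wide; open, the fingers measure 128 mm over their backs; the gripper's body (75 mm by 189 mm) begins 69 mm behind the grasp point.
Start: joints at [-1.328, 0.353, 1.633, -0, 1.155, -0.002], TCP at [0.151, -0.606, 0.215] pointing down, gripper open.
Joint ranges: [-2.63, 2.63], [-0.92, 2.1], [0.06, 2.66], [-1.3, 4.44], [0, 2.69], [-3.02, 3.02]. Speed limits (rad/s): [2.22, 2.22, 2.79, 3.14, 3.14, 3.14].

## Interface

Orientations are given as a unit quaternion [x, y, z, w].
In Python, from rig import telemetry, snapshot, r gives the robot as it stands. The module is installed in compiled form; this text tells all that it offers.
- The arm moves only by the tool servo_tool, never from a script. Its argument "motion" is text: rows parted by semicolons, each of 6 numbers parted by spaces: the shift along the tool's x, y, z each as a share of 0.02 m, from -1 to 1, then the turn, a rotation vector about the tool's x, y, z each as a share of 0.1 rad, from -1 to 1. A call has 1 to 10 rows; each row shifts and turns the commanded pose from where the row before left it, along the tool's axes as they then stand; what a row does not reach is not made up. A row lasts 1/8 s, in which the tool goes at most 62.5 mm and 10.7 degrees, less where a joint would pass 70% of its speed; a pose out of reach is approached as far as the arm can. A call with a number of a shift or a turn outside -1 to 1 is refused whole. A call with a gripper value outside its range is refused whole. "hand" is the opening, from 0 (shut) to 1 (fully open), set as the call begins (left out, the last holds). The fingers move at their own pace and stop on an object; "newtons" is the grip in N (left out, the last holds). Time passes only in rows, so rows that do not move let the fingers close. It gives the time, the measured TCP pose, the force and the opening at its end, in the units of the state.
- telemetry.state(): the state, without advancing time (a new reading comes with each control period).
- snapshot(name): name is "scene" or "top" or "wrist"; returns a dict with "frame" (400x640x3 uint8, red, green, blue), "fx", "fy", "cx", "cy" (pixels), "R" (3x3) and "t" (3): a world point X has camera coordinates R X + t; the wrist camera has in their place "hand_eye" (4x4, takes a point from camera to tool coordinates, whose origin is the TCP and whose axes are the tool frame's). Camera axes: x right, y down, z forward; pixel columns grow to the right and rows downward; lengths in m; the calibration is good to about 2 mm. A picture is of the moment at which its call begins: read the wrist's pose just before it. There is no depth.
- r.hand_in(): hands the job in, once; it reports no verdict.
The state is a dict: "time_s": time; "joint_pos": joint angles; "qd": joint speeds; "effort": joint torques, N m; "eef_pos": TCP position; "tool_rot": TCP orientation; "wrist_force": force on the tool from outside, world axes, zero at the start; "wrist_torque": the same for the moment, N m; "opening": finger opening in m.
Only numpy, scipy, OpenCV 4.12 (cv2) and the standard library are available. Lean on these libraries where they do the work, as an engineer would, in place of code of your own. Each camera call takes 0.05 s, during which the arm holds its last target.

## Working session

There is one attempt and no reset: what is moved stays moved. The work goes in short steps, Python scripts to look and compute and a tool call to move; the robot and the scene stay as the last step left them, time stands still between calls to the robot, and variables do not carry over. Pictures are saved under pics/ and viewed, and the job is handed in when it is done.

Besides the shell and the picture viewer there is one more tool, called after ">>>" in YAML: its name, and indented under it one key for each argument. servo_tool: Moves the arm, as the interface text tells. Its arguments: {"type":"object","properties":{"motion":{"type":"string"},"hand":{"type":"number"},"newtons":{"type":"number"}},"required":["motion"]}

```bash
mkdir -p pics
python3 - <<'E'
from rig import telemetry, snapshot, r
import cv2,numpy as np,pickle
s=telemetry.state(); print(s)
for n in("scene","top"):
    d=snapshot(n); cv2.imwrite(f"pics/{n}0.png",d["frame"][:,:,::-1]); pickle.dump(d,open(f"{n}0.pkl","wb"))
    print(n,d["fx"],d["fy"],d["cx"],d["cy"],d["R"],d["t"])
E
```

```text
{'time_s': 0.0, 'joint_pos': array([-1.32838478e+00,  3.53671531e-01,  1.63413213e+00,  1.79720201e-06,
        1.15518140e+00, -2.37873047e-03]), 'qd': array([-1.42446121e-03, -7.00620722e-04,  3.11537193e-05, -8.31084815e-04,
       -1.49345288e-03,  3.58700186e-03]), 'effort': array([ 1.64548055e-03, -5.93840325e+01, -3.34210360e+01,  6.99005323e-02,
        2.34345126e-02, -1.05041358e-04]), 'eef_pos': array([ 0.15136558, -0.60588532,  0.21384994]), 'tool_rot': array([ 0.43551912,  0.55769104, -0.43491037,  0.55691721]), 'wrist_force': array([-0.31498069,  0.58323664, -0.08102225]), 'wrist_torque': array([0.0119636 , 0.03555041, 0.00822809]), 'opening': 0.09192038301509688}
scene 377.56463037883697 377.56463037883697 323.4149228858072 199.72576610322253 [[-0.18289646  0.98303749  0.01364476]
 [ 0.62041091  0.12617305 -0.77406115]
 [-0.76265273 -0.13310768 -0.63296379]] [ 0.1245237  -0.29501076  1.30300726]
top 373.0077389510375 373.0077389510375 323.0829026713784 203.20381681875008 [[-0.02557365 -0.9992178   0.0301625 ]
 [-0.99127114  0.02144355 -0.13008343]
 [ 0.12933489 -0.03322592 -0.99104416]] [-0.01582927  0.56687127  0.9848282 ]
```

View pics/scene0.png

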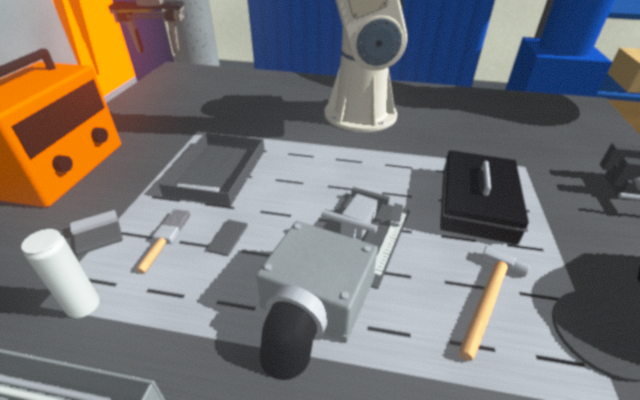

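View pics/top0.png

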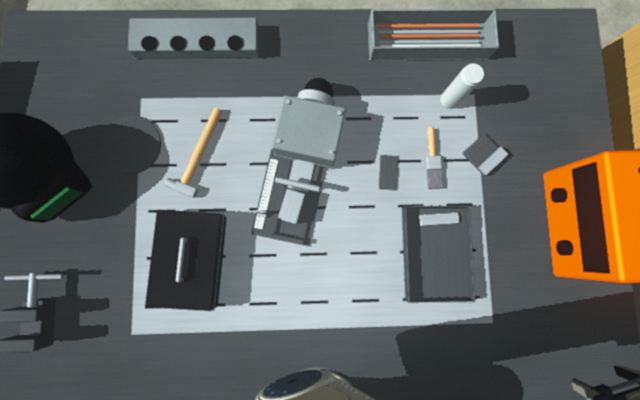

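The top view has the damper in the middle (housing about 275–345, 97–165). The tube is at about (292, 205), the tray is to the robot's right at about (443, 253), and the tool case is on the left. I'll zoom in to measure.

Run:
```python
import cv2
a=cv2.imread("pics/top0.png"); 
c=cv2.resize(a[85:255,235:355],None,fx=5,fy=5,interpolation=cv2.INTER_CUBIC)[:,:]
c=cv2.resize(a[90:250,240:360],(600,800),interpolation=cv2.INTER_CUBIC)
cv2.imwrite("pics/top0z.png",c[200:800])   # px = 240+u/5, 130+v/5
c=cv2.resize(a[195:315,390:500],None,fx=5,fy=5,interpolation=cv2.INTER_CUBIC); cv2.imwrite("pics/tray0z.png",c)
a=cv2.imread("pics/scene0.png")
c=cv2.resize(a[180:290,310:430],None,fx=5,fy=5,interpolation=cv2.INTER_CUBIC); cv2.imwrite("pics/scene0z.png",c)
```

```text
(no output)
```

View pics/top0z.png

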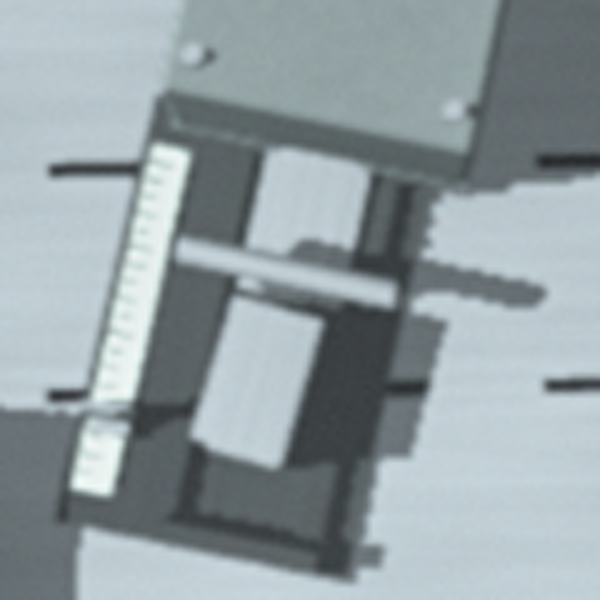

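View pics/tray0z.png

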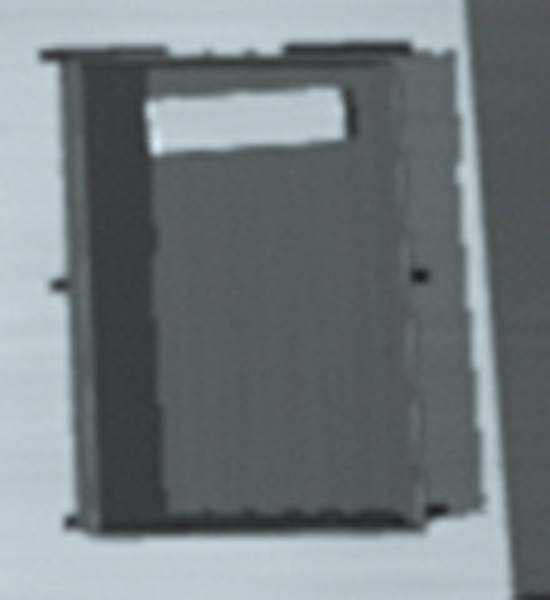

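View pics/scene0z.png

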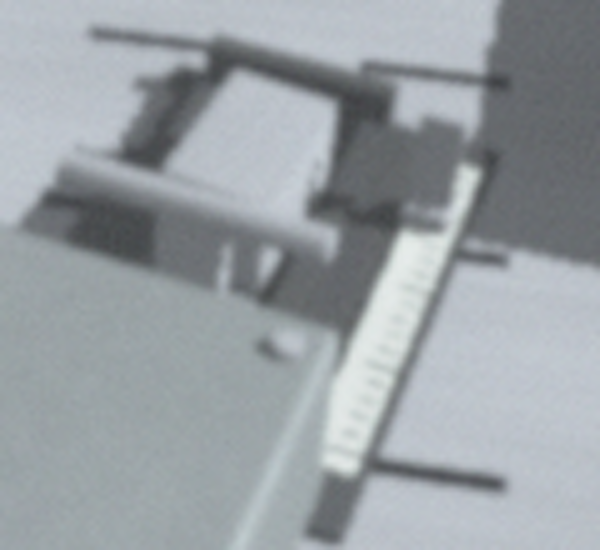

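Corner positions I'm using, as full-image pixels = offset + zoom/5:
- **Bar ends, top view:** (177, 250) and (397, 293) in zoom.
- **Tube top:** (237, 292), (327, 320), (278, 470) and (190, 440) in zoom.
- **Tray rim:** measured from the tray zoom.

Next I'll fit the poses.

```bash
cat > h.py <<'E'
import numpy as np,pickle
from scipy.optimize import least_squares
from scipy.spatial.transform import Rotation as Ro
C={n:pickle.load(open(f"{n}0.pkl","rb")) for n in("scene","top")}
def proj(d,X):
    c=np.asarray(X)@d["R"].T+d["t"]; return np.c_[d["fx"]*c[:,0]/c[:,2]+d["cx"],d["fy"]*c[:,1]/c[:,2]+d["cy"]]
def ray(d,uv,z):
    v=np.array([(uv[0]-d["cx"])/d["fx"],(uv[1]-d["cy"])/d["fy"],1])@d["R"]; o=-d["R"].T@d["t"]
    return o+v*(z-o[2])/v[2]
def T(p,L): 
    L=np.asarray(L,float);c,s=np.cos(p[2]),np.sin(p[2]); return np.c_[p[0]+c*L[:,0]-s*L[:,1],p[1]+s*L[:,0]+c*L[:,1],L[:,2]]
def fit(obs,p0):
    f=lambda p:np.concatenate([(proj(d,T(p,[L]))-uv).ravel() for d,L,uv in obs])
    s=least_squares(f,p0,loss='soft_l1'); return s.x,f(s.x).reshape(-1,2)
E
python3 - <<'E'
from h import *
t,s=C["top"],C["scene"]
tz=lambda u,v:(240+u/5,130+v/5); sz=lambda u,v:(310+u/5,180+v/5); yz=lambda u,v:(390+u/5,195+v/5)
p0=ray(t,tz(320,120),.098); p0=[p0[0],p0[1],-.2]
obs=[(t,(-.075,.06,.062),tz(177,250)),(t,(-.075,-.06,.062),tz(397,293)),
(t,(0,.085,.098),tz(168,92)),(t,(0,-.085,.098),tz(472,158)),
(t,(-.230,.047,.030),tz(182,518)),(t,(-.230,-.047,.030),tz(350,557)),
(s,(-.075,.06,.062),sz(335,245)),(s,(-.075,-.06,.062),sz(62,170)),(s,(0,.085,.098),sz(335,340))]
p,res=fit(obs,p0); print("damper",p,np.round(res,1).tolist())
q=[(237,292),(327,320),(278,470),(190,440)]
L=[(.04,.025,.05),(.04,-.025,.05),(-.04,-.025,.05),(-.04,.025,.05)]
c=ray(t,tz(258,380),.056)
ob=[(t,(a,b,z+.006),tz(*u)) for (a,b,z),u in zip(L,q)]
pt,res=fit(ob,[c[0],c[1],p[2]]); print("tube",pt,np.round(res,1).tolist())
q=[(62,58),(395,58),(420,528),(85,530)]
L=[(.13,.09,.04),(.13,-.09,.04),(-.13,-.09,.04),(-.13,.09,.04)]
py,res=fit([(t,l,yz(*u)) for l,u in zip(L,q)],[.45,-.3,0]); print("tray",py,np.round(res,1).tolist())
for n,d,uv in(("s",s,sz(440,122)),("t",t,tz(110,405))):
    X=ray(d,uv,.068); dx=X[:2]-p[:2]; c,k=np.cos(p[2]),np.sin(p[2]); print("marker",X,dx@[c,k],dx@[-k,c])
dx=pt[:2]-p[:2];print("tube in damper",dx@[c,k],dx@[-k,c], pt[2]-p[2])
E
```

```text
damper [ 0.69098896  0.02192892 -0.21085542] [[0.7, -0.6], [0.6, -0.8], [-2.5, -1.1], [0.5, -2.1], [-6.0, 4.1], [-5.6, 2.7], [-2.2, 0.2], [-1.8, -0.3], [1.1, -3.1]]
tube [ 0.55809468  0.05595132 -0.32929221] [[-0.0, 0.8], [-0.3, 0.8], [0.3, -1.0], [0.0, -0.6]]
tray [ 0.42364207 -0.33775941 -0.01704553] [[1.1, -1.2], [-0.9, -1.5], [-0.1, 1.0], [0.0, 1.4]]
marker [0.54834018 0.13981905 0.068     ] -0.16416341679619392 0.08542324834632099
marker [0.54508904 0.13344238 0.068     ] -0.1660079428845299 0.07850735485177052
tube in damper -0.1370717398500836 0.0054545860343314465 -0.11843678232589488
```

```bash
cat > ov.py <<'E'
from h import *
import cv2
def boxes(p):
    o=[]
    for x0,x1,y0,y1,z0,z1 in[(0,.15,-.085,.085,0,.098),(-.230,-.218,-.047,.047,0,.03),(-.218,0,.035,.047,0,.014),(-.218,0,-.047,-.035,0,.014),(-.083,-.067,-.06,.06,.054,.070)]:
        o.append(T(p,[(x,y,z) for z in(z0,z1) for x,y in((x0,y0),(x1,y0),(x1,y1),(x0,y1))]))
    return o
def tubeb(p): return T(p,[(x,y,z) for z in(.006,.056) for x,y in((-.04,-.025),(.04,-.025),(.04,.025),(-.04,.025))])
def draw(img,P,off,k,col):
    P=((P-off)*k).astype(int)
    for i in range(4):
        for a,b in((i,(i+1)%4),(4+i,4+(i+1)%4),(i,4+i)): cv2.line(img,tuple(map(int,P[a])),tuple(map(int,P[b])),col,1)
E
python3 - <<'E'
from ov import *
d=C["top"];a=d["frame"][:,:,::-1]
img=cv2.resize(a[90:250,240:360],(600,800),interpolation=cv2.INTER_CUBIC)
p=[0.691,.0219,-.2109]
for B in boxes(p): draw(img,proj(d,B),(239.5,89.5),5,(0,0,255))
draw(img,proj(d,tubeb([.558,.056,-.329])),(239.5,89.5),5,(0,255,0))
cv2.imwrite("pics/ov1.png",img[200:])
E
```

```text
(no output)
```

View pics/ov1.png

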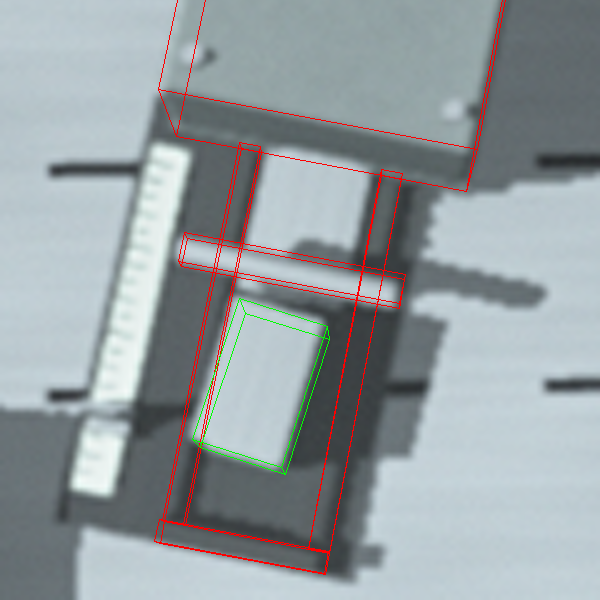

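```bash
cat > g.py <<'E'
from h import *
from rig import telemetry, snapshot
def plan(pos=None,jaw=None):
    """jaw: world yaw of tool z, tool pointing down"""
    s=telemetry.state(); R=Ro.from_quat(s["tool_rot"]); M=R.as_matrix()
    print("t",round(s["time_s"],2),"pos",s["eef_pos"].round(4),"F",s["wrist_force"].round(1),"open",round(s["opening"],4),"q",s["joint_pos"].round(2))
    print("tool x,y,z axes",M.T.round(3).tolist())
    if jaw is not None:
        x=np.array([0,0,-1.]);z=np.array([np.cos(jaw),np.sin(jaw),0]);Mt=np.c_[x,np.cross(z,x),z]
        rv=(R.inv()*Ro.from_matrix(Mt)).as_rotvec(); print("rot units",(rv/.1).round(2)); 
    else: Mt=M
    if pos is not None:
        d=np.array(pos)-s["eef_pos"]; print("d",d.round(4),"units now",(M.T@d/.02).round(2),"after rot",(Mt.T@d/.02).round(2))
E
python3 - <<'E'
from g import *
plan([.548,.058,.215],-.24+np.pi/2); plan(None,-.24-np.pi/2)
E
```

```text
t 0.1 pos [ 0.1514 -0.6059  0.2139] F [ 0.1  1.  -0.2] open 0.0918 q [-1.33  0.35  1.63  0.    1.16 -0.  ]
tool x,y,z axes [[-0.0, 0.001, -1.0], [0.97, 0.242, 0.0], [0.242, -0.97, -0.001]]
rot units [-2.657e+01 -0.000e+00 -2.000e-02]
d [0.3966 0.6639 0.0011] units now [-2.000e-02  2.729e+01 -2.740e+01] after rot [ -0.05 -11.37  36.96]
t 0.1 pos [ 0.1514 -0.6059  0.2139] F [ 0.1  1.  -0.2] open 0.0918 q [-1.33  0.35  1.63  0.    1.16 -0.  ]
tool x,y,z axes [[-0.0, 0.001, -1.0], [0.97, 0.242, 0.0], [0.242, -0.97, -0.001]]
rot units [ 4.85 -0.01  0.  ]
```

>>> servo_tool:
  motion: "0 1 -1 0 0 0;0 1 -1 0 0 0;0 1 -1 0 0 0;0 1 -1 0 0 0;0 1 -1 0 0 0;0 1 -1 0 0 0;0 1 -1 0 0 0;0 1 -1 0 0 0;0 1 -1 0 0 0;0 1 -1 0 0 0"

```text
time_s: 1.35
eef_pos: [0.2973, -0.3629, 0.2144]
tool_rot: [0.435, 0.557, -0.435, 0.557]
wrist_force: [0.3, 0.9, 0.0]
opening: 0.0919
```

>>> servo_tool:
  motion: "0 1 -1 0 0 0;0 1 -1 0 0 0;0 1 -1 0 0 0;0 1 -1 0 0 0;0 1 -1 0 0 0;0 1 -1 0 0 0;0 1 -1 0 0 0;0 1 -1 0 0 0;0 1 -1 0 0 0;0 1 -1 0 0 0"

```text
time_s: 2.6
eef_pos: [0.4428, -0.1204, 0.2144]
tool_rot: [0.435, 0.557, -0.435, 0.557]
wrist_force: [0.1, -0.3, 0.1]
opening: 0.0921
```

>>> servo_tool:
  motion: "0 1 -1 0 0 0;0 1 -1 0 0 0;0 1 -1 0 0 0;0 1 -1 0 0 0;0 1 -1 0 0 0;0 0 0 1 0 0;0 0 0 1 0 0;0 0 0 1 0 0;0 0 0 1 0 0;0 0 0 0.8 0 0"
  hand: 0.75

```text
time_s: 3.85
eef_pos: [0.5151, -0.0001, 0.2143]
tool_rot: [-0.556, -0.437, 0.556, -0.437]
wrist_force: [1.0, -1.1, 0.5]
opening: 0.0688
```

```bash
cat > look.py <<'E'
import sys
from g import *
import cv2
n=sys.argv[1]; s=telemetry.state(); d=snapshot("wrist"); d["eef"]=s["eef_pos"]; d["rot"]=s["tool_rot"]
Tt=np.eye(4);Tt[:3,:3]=Ro.from_quat(s["tool_rot"]).as_matrix();Tt[:3,3]=s["eef_pos"]
W=np.linalg.inv(Tt@np.asarray(d["hand_eye"])); d["R"]=W[:3,:3]; d["t"]=W[:3,3]
pickle.dump(d,open(f"{n}.pkl","wb")); cv2.imwrite(f"pics/{n}.png",d["frame"][:,:,::-1])
print("cam",(-d["R"].T@d["t"]).round(3),d["fx"]); plan([.548,.058,.215],-.24-np.pi/2)
E
python3 look.py w1
```

```text
cam [ 0.584 -0.018  0.384] 285.7956493561804
t 3.9 pos [ 5.151e-01 -1.000e-04  2.143e-01] F [-0.4  0.5 -0.8] open 0.0691 q [-0.    0.18  1.87 -0.    1.09  1.81]
tool x,y,z axes [[-0.001, 0.0, -1.0], [0.971, -0.239, -0.001], [-0.239, -0.971, 0.0]]
rot units [-0.02  0.    0.01]
d [0.0329 0.0581 0.0007] units now [-0.04  0.9  -3.21] after rot [-0.04  0.91 -3.21]
```

View pics/w1.png

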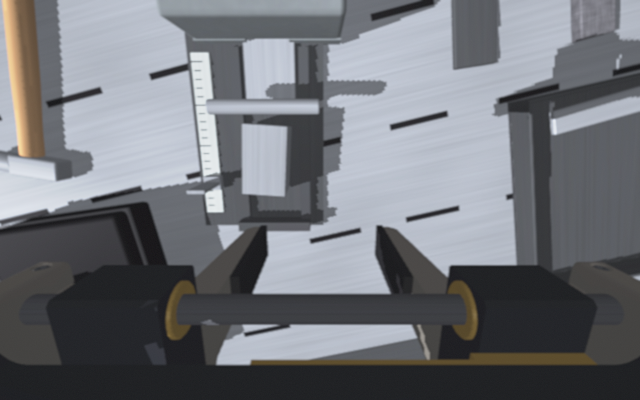

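The wrist view shows the whole guide: bar from (208, 107) to (322, 107), tube top around (241–290, 123–195), end wall at about y=225, and the marker near (205, 188). I'll zoom in.

Run:
```python
import cv2
a=cv2.imread("pics/w1.png")
cv2.imwrite("pics/w1z.png",cv2.resize(a[85:235,180:345],None,fx=4,fy=4,interpolation=cv2.INTER_CUBIC))
```

```text
(no output)
```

View pics/w1z.png

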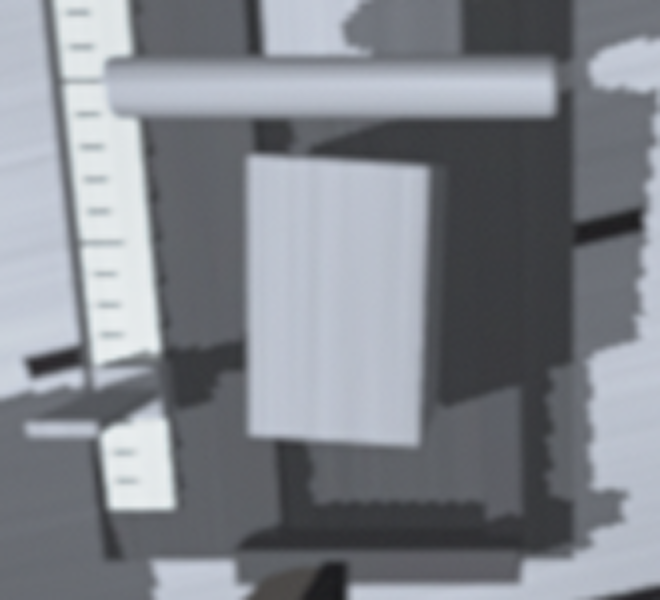

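Run:
```python
from ov import *
w=pickle.load(open("w1.pkl","rb"))
wz=lambda u,v:(180+(u+.5)/4-.5,85+(v+.5)/4-.5)
obs=[(w,(-.075,.06,.062),wz(108,88)),(w,(-.075,-.06,.062),wz(555,88)),
(w,(-.230,.047,.03),wz(239,580)),(w,(-.230,-.047,.03),wz(520,580)),(w,(-.218,.047,.03),wz(240,550)),(w,(-.218,-.047,.03),wz(520,550))]
p,res=fit(obs,[.69,.02,-.21]);print("damper",p.round(4),res.round(1).tolist())
p2,res=fit(obs[:2],[p[0],p[1],p[2]]);print("bar only",p2.round(4),T(p2,[(-.075,0,.062)]).round(4))
L=[(.04,.025,.056),(.04,-.025,.056),(-.04,-.025,.056),(-.04,.025,.056)]
pt,res=fit([(w,l,wz(*u)) for l,u in zip(L,[(248,155),(430,165),(420,445),(247,437)])],[.558,.056,-.3]);print("tube",pt.round(4),res.round(1).tolist())
X=ray(w,wz(62,430),.068);c,k=np.cos(p[2]),np.sin(p[2])
for a in(X,np.r_[pt[:2],0]): dx=a[:2]-p[:2];print(a.round(4),"in damper",dx@[c,k],dx@[-k,c])
a=w["frame"][:,:,::-1];img=cv2.resize(a[:240,140:370],None,fx=3,fy=3)
for B in boxes(p): draw(img,proj(w,B),(139.5,-.5),3,(0,0,255))
draw(img,proj(w,tubeb(pt)),(139.5,-.5),3,(0,200,0));cv2.imwrite("pics/ov2.png",img[:600])
```

```text
damper [ 0.6898  0.0218 -0.2302] [[0.1, -0.3], [0.3, -1.3], [-0.5, 1.4], [0.5, 0.9], [-1.5, 0.3], [0.4, -0.2]]
bar only [ 0.6889  0.0217 -0.2382] [[0.616  0.0393 0.062 ]]
tube [ 0.5596  0.056  -0.3029] [[0.0, -0.1], [-0.4, 0.4], [-0.2, 0.1], [0.7, -0.5]]
[0.5447 0.1391 0.068 ] in damper -0.16797388212028552 0.08109667741197013
[0.5596 0.056  0.    ] in damper -0.1345863900924932 0.0035360286479292477
```

View pics/ov2.png

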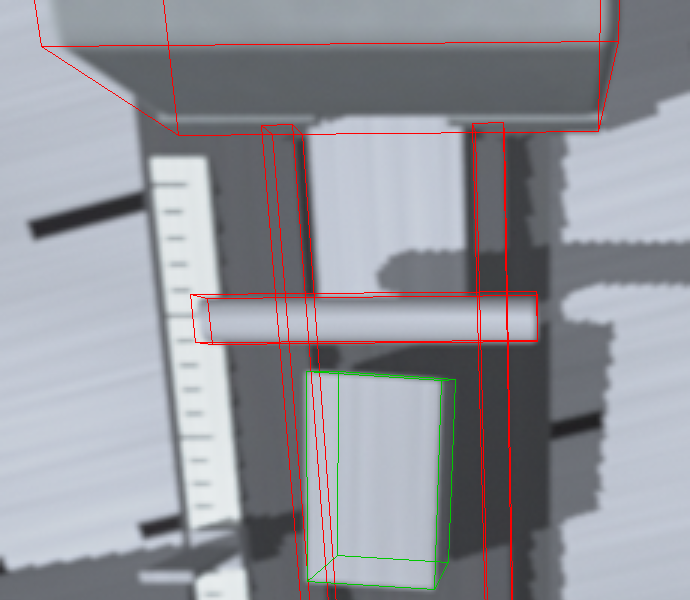

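Run:
```python
from g import *
plan([.5596,.056,.026],-.303-np.pi/2)
```

```text
t 3.9 pos [ 5.151e-01 -1.000e-04  2.143e-01] F [-0.4  0.5 -0.8] open 0.0691 q [-0.    0.18  1.87 -0.    1.09  1.81]
tool x,y,z axes [[-0.001, 0.0, -1.0], [0.971, -0.239, -0.001], [-0.239, -0.971, 0.0]]
rot units [0.61 0.   0.01]
d [ 0.0445  0.0561 -0.1883] units now [ 9.41  1.5  -3.26] after rot [ 9.41  1.29 -3.34]
```

>>> servo_tool:
  motion: "0 0 0 0.61 0 0;0 0.4 -1 0 0 0;0 0.4 -1 0 0 0;0 0.4 -1 0 0 0;1 0.09 -0.34 0 0 0;1 0 0 0 0 0;1 0 0 0 0 0;1 0 0 0 0 0;0 0 0 0 0 0"

```text
time_s: 5.03
eef_pos: [0.559, 0.0571, 0.1331]
tool_rot: [-0.567, -0.422, 0.569, -0.421]
wrist_force: [1.1, -0.7, -0.4]
opening: 0.0689
```

```bash
python3 look.py w2
python3 - <<'E'
from ov import *
w=pickle.load(open("w2.pkl","rb"));a=np.ascontiguousarray(w["frame"][:,:,::-1])
draw(a,proj(w,tubeb([.5596,.056,-.303])),(0,0),1,(0,200,0));cv2.imwrite("pics/w2o.png",a)
E
```

```text
cam [0.627 0.036 0.302] 285.7956493561804
t 5.08 pos [0.5597 0.057  0.1342] F [ 0.2 -0.2  0.6] open 0.0691 q [0.1  0.35 1.84 0.   0.95 1.96]
tool x,y,z axes [[-0.001, -0.0, -1.0], [0.957, -0.291, -0.001], [-0.291, -0.957, 0.0]]
rot units [-0.55  0.    0.01]
d [-0.0117  0.001   0.0808] units now [-4.04 -0.58  0.13] after rot [-4.04 -0.58  0.09]
```

View pics/w2o.png

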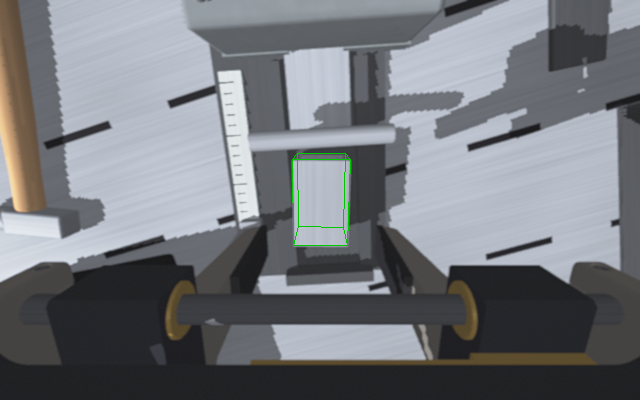

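The overlay matches the tube at about (320, 200). I'll descend and grip.

>>> servo_tool:
  motion: "1 0 0 0 0 0;1 0 0 0 0 0;1 0 0 0 0 0;1 0 0 0 0 0;0.8 0 0 0 0 0;0.6 0 0 0 0 0;0 0 0 0 0 0"

```text
time_s: 5.95
eef_pos: [0.5593, 0.0563, 0.026]
tool_rot: [-0.568, -0.421, 0.569, -0.421]
wrist_force: [-0.3, 0.9, 0.1]
opening: 0.0694
```

>>> servo_tool:
  motion: "0 0 0 0 0 0;0 0 0 0 0 0;0 0 0 0 0 0;0 0 0 0 0 0"
  hand: 0
  newtons: 35

```text
time_s: 6.45
eef_pos: [0.5601, 0.0564, 0.0272]
tool_rot: [0.569, 0.421, -0.568, 0.421]
wrist_force: [-0.2, 0.1, 5.9]
opening: 0.0495
```

>>> servo_tool:
  motion: "-0.5 0 0 0 0 0;-0.5 0 0 0 0 0;-1 0 0 0 0 0;-1 0 0 0 0 0;-1 0 0 0 0 0;-1 0 0 0 0 0;-1 0 0 0 0 0;0 0 0 0 0 0"

```text
time_s: 7.45
eef_pos: [0.5605, 0.0563, 0.1483]
tool_rot: [0.569, 0.42, -0.567, 0.421]
wrist_force: [-0.4, 0.4, -3.5]
opening: 0.0497
```

```bash
python3 look.py w3
```

```text
cam [0.627 0.035 0.318] 285.7956493561804
t 7.5 pos [0.5598 0.0563 0.1471] F [-1.2 -0.5 -3.3] open 0.0494 q [ 0.1   0.33  1.83 -0.    0.98  1.96]
tool x,y,z axes [[0.001, 0.0, -1.0], [0.956, -0.292, 0.001], [-0.292, -0.956, -0.0]]
rot units [-0.56 -0.   -0.01]
d [-0.0118  0.0017  0.0679] units now [-3.39 -0.58  0.09] after rot [-3.39 -0.59  0.06]
```

View pics/w3.png

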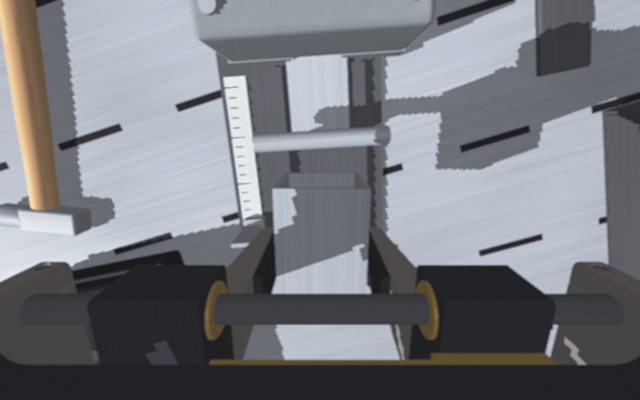

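Run:
```python
from g import *
plan([.40,-.337,.147],-.017-np.pi/2)
```

```text
t 7.5 pos [0.5598 0.0563 0.1471] F [-1.2 -0.5 -3.3] open 0.0494 q [ 0.1   0.33  1.83 -0.    0.98  1.96]
tool x,y,z axes [[0.001, 0.0, -1.0], [0.956, -0.292, 0.001], [-0.292, -0.956, -0.0]]
rot units [-2.79 -0.   -0.01]
d [-1.598e-01 -3.933e-01 -1.000e-04] units now [-1.000e-02 -1.900e+00  2.114e+01] after rot [ 1.00e-02 -7.65e+00  1.98e+01]
```

>>> servo_tool:
  motion: "0 0 0.5 0 0 0;0 -0.1 1 0 0 0;0 -0.1 1 0 0 0;0 -0.1 1 0 0 0;0 -0.1 1 0 0 0;0 -0.1 1 0 0 0;0 -0.1 1 0 0 0;0 -0.1 1 0 0 0;0 -0.1 1 0 0 0;0 -0.1 1 0 0 0"

```text
time_s: 8.75
eef_pos: [0.4863, -0.1214, 0.1466]
tool_rot: [0.568, 0.421, -0.568, 0.421]
wrist_force: [1.1, 0.7, -4.0]
opening: 0.05
```

>>> servo_tool:
  motion: "0 -0.1 1 0 0 0;0 -0.1 1 0 0 0;0 -0.1 1 0 0 0;0 -0.1 1 0 0 0;0 -0.1 1 0 0 0;0 -0.1 1 0 0 0;0 -0.1 1 0 0 0;0 -0.1 1 0 0 0;0 -0.1 1 0 0 0;0 -0.1 1 0 0 0"

```text
time_s: 10.0
eef_pos: [0.4086, -0.3067, 0.1466]
tool_rot: [0.568, 0.421, -0.568, 0.421]
wrist_force: [0.2, 0.2, -3.2]
opening: 0.05
```

>>> servo_tool:
  motion: "0 0 1 0 0 0;0 0 0.6 0 0 0;0 0 0 -0.8 0 0;0 0 0 -1 0 0;0 0 0 -0.99 0 0;0 0 0 0 0 0"

```text
time_s: 10.75
eef_pos: [0.4, -0.3364, 0.1466]
tool_rot: [0.504, 0.496, -0.504, 0.495]
wrist_force: [-0.1, -0.5, -3.3]
opening: 0.05
```

```bash
python3 look.py w4
```

```text
cam [ 0.47  -0.338  0.316] 285.7956493561804
t 10.8 pos [ 0.4    -0.3364  0.1465] F [-0.5  0.  -3. ] open 0.0495 q [-0.7   0.28  1.92  0.    0.95  0.89]
tool x,y,z axes [[-0.0, 0.0, -1.0], [1.0, -0.019, -0.0], [-0.019, -1.0, -0.0]]
rot units [ 2.21 -0.    0.  ]
d [0.148  0.3944 0.0685] units now [ -3.42   7.02 -19.86] after rot [ -3.42   2.5  -20.91]
```

View pics/w4.png

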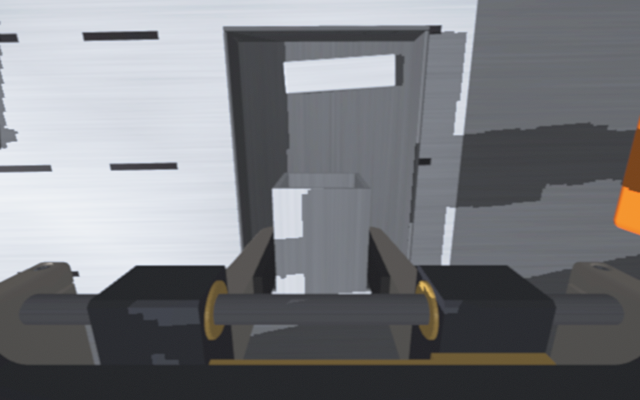

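The tray is centred under the tube (rims at about 225 and 428) and the steel piece at its far end is clear. I'll lower now.

>>> servo_tool:
  motion: "1 0 0 0 0 0;1 0 0 0 0 0;1 0 0 0 0 0;1 0 0 0 0 0;1 0 0 0 0 0;0.5 0 0 0 0 0;0.3 0 0 0 0 0;0.15 0 0 0 0 0;0 0 0 0 0 0"

```text
time_s: 11.92
eef_pos: [0.4002, -0.3364, 0.0278]
tool_rot: [0.504, 0.495, -0.504, 0.496]
wrist_force: [-0.5, -0.3, -2.7]
opening: 0.0493
```

>>> servo_tool:
  motion: "0.1 0 0 0 0 0;0.1 0 0 0 0 0;0 0 0 0 0 0"

```text
time_s: 12.3
eef_pos: [0.4003, -0.3365, 0.0252]
tool_rot: [0.504, 0.495, -0.504, 0.496]
wrist_force: [-4.4, 3.6, 17.4]
opening: 0.05
```

Contact with the tray floor (+17 N). I'll release and go up.

>>> servo_tool:
  motion: "-0.05 0 0 0 0 0;0 0 0 0 0 0;0 0 0 0 0 0;0 0 0 0 0 0"
  hand: 0.8

```text
time_s: 12.8
eef_pos: [0.4, -0.3363, 0.0245]
tool_rot: [0.504, 0.496, -0.504, 0.496]
wrist_force: [0.5, -0.5, -0.2]
opening: 0.0735
```

>>> servo_tool:
  motion: "-0.5 0 0 0 0 0;-1 0 0 0 0 0;-1 0 0 0 0 0;-1 0 0 0 0 0;-1 0 0 0 0 0;-1 0 0 0 0 0;-1 0 0 0 0 0;0 0 0 0 0 0"

```text
time_s: 13.8
eef_pos: [0.4009, -0.337, 0.1563]
tool_rot: [0.504, 0.495, -0.504, 0.497]
wrist_force: [-0.9, -0.1, -0.2]
opening: 0.0736
```

```bash
python3 look.py w5
python3 - <<'E'
from g import *
print("bar");plan([.616,.0393,.167],-.24-np.pi);plan([.616,.0393,.167],-.24)
E
```

```text
cam [ 0.471 -0.339  0.326] 285.7956493561804
t 13.85 pos [ 0.4003 -0.3365  0.1552] F [0.1 0.2 0.3] open 0.0737 q [-0.7   0.26  1.91  0.    0.97  0.89]
tool x,y,z axes [[0.001, -0.001, -1.0], [1.0, -0.017, 0.001], [-0.017, -1.0, 0.001]]
rot units [ 2.23  0.01 -0.01]
d [0.1477 0.3945 0.0598] units now [ -3.     7.05 -19.85] after rot [ -2.99   2.48 -20.92]
bar
t 13.85 pos [ 0.4003 -0.3365  0.1552] F [0.1 0.2 0.3] open 0.0737 q [-0.7   0.26  1.91  0.    0.97  0.89]
tool x,y,z axes [[0.001, -0.001, -1.0], [1.0, -0.017, 0.001], [-0.017, -1.0, 0.001]]
rot units [17.94 -0.   -0.02]
d [0.2157 0.3758 0.0118] units now [ -0.6   10.46 -18.97] after rot [ -0.59 -20.82  -6.01]
t 13.85 pos [ 0.4003 -0.3365  0.1552] F [0.1 0.2 0.3] open 0.0737 q [-0.7   0.26  1.91  0.    0.97  0.89]
tool x,y,z axes [[0.001, -0.001, -1.0], [1.0, -0.017, 0.001], [-0.017, -1.0, 0.001]]
rot units [-13.48   0.02  -0.  ]
d [0.2157 0.3758 0.0118] units now [ -0.6   10.46 -18.97] after rot [-0.59 20.82  6.01]
```

View pics/w5.png

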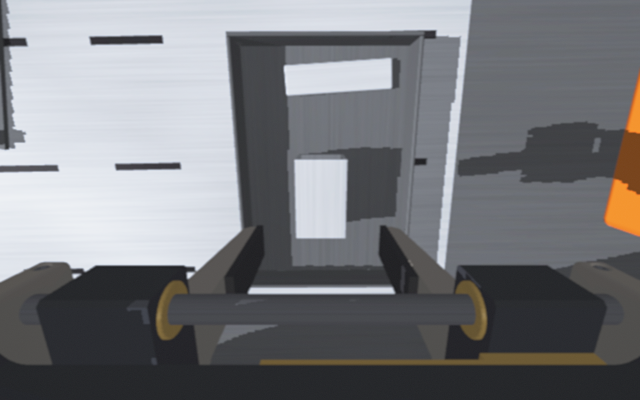

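The tube lies flat in the tray at about (320, 197), released. Next, move to the bar.

>>> servo_tool:
  motion: "0 0.55 -1 0 0 0;0 0.55 -1 0 0 0;0 0.55 -1 0 0 0;0 0.55 -1 0 0 0;0 0.55 -1 0 0 0;0 0.55 -1 0 0 0;0 0.55 -1 0 0 0;0 0.55 -1 0 0 0;0 0.55 -1 0 0 0;0 0.55 -1 0 0 0"
  hand: 0.55

```text
time_s: 15.1
eef_pos: [0.5131, -0.1373, 0.1535]
tool_rot: [-0.504, -0.496, 0.505, -0.495]
wrist_force: [-0.1, -0.1, 0.0]
opening: 0.0503
```

>>> servo_tool:
  motion: "0 0.55 -1 0 0 0;0 0.55 -1 0 0 0;0 0.55 -1 0 0 0;0 0.55 -1 0 0 0;0 0.55 -1 0 0 0;0 0.55 -1 0 0 0;0 0.55 -1 0 0 0;0 0.55 -1 0 0 0;0 0.55 -1 0 0 0"

```text
time_s: 16.23
eef_pos: [0.6163, 0.0414, 0.1546]
tool_rot: [0.504, 0.496, -0.504, 0.496]
wrist_force: [0.5, -0.1, 0.5]
opening: 0.0506
```

>>> servo_tool:
  motion: "0 0 0 -1 0 0;0 0 0 -1 0 0;0 0 0 -1 0 0;0 0 0 -1 0 0;0 0 0 -1 0 0;0 0 0 -1 0 0;0 0 0 -1 0 0;0 0 0 -1 0 0;0 0 0 -1 0 0;0 0 0 -1 0 0"

```text
time_s: 17.48
eef_pos: [0.616, 0.0408, 0.1546]
tool_rot: [0.204, 0.677, -0.204, 0.677]
wrist_force: [-0.7, -0.2, 0.8]
opening: 0.0509
```

>>> servo_tool:
  motion: "0 0 0 -1 0 0;0 0 0 -1 0 0;0 0 0 -1 0 0;0 0 0 -0.48 0 0;0 0 0 0 0 0"

```text
time_s: 18.1
eef_pos: [0.6159, 0.0406, 0.1546]
tool_rot: [0.085, 0.702, -0.085, 0.702]
wrist_force: [0.0, -0.3, 0.4]
opening: 0.0507
```

```bash
python3 look.py w6
python3 - <<'E'
from ov import *
from g import plan
plan([.616,.0393,.043],-.24)
w=pickle.load(open("w6.pkl","rb"));a=np.ascontiguousarray(w["frame"][:,:,::-1])
for B in boxes([.6889,.0217,-.2382]): draw(a,proj(w,B),(0,0),1,(0,0,255))
cv2.imwrite("pics/w6o.png",a)
E
```

```text
cam [0.632 0.109 0.324] 285.7956493561804
t 18.15 pos [0.6158 0.0406 0.1546] F [-0.6 -0.  -0.2] open 0.0509 q [0.06 0.4  1.71 0.   1.03 0.3 ]
tool x,y,z axes [[0.0, 0.0, -1.0], [0.239, 0.971, 0.0], [0.971, -0.239, 0.0]]
rot units [15.7 -0.  -0. ]
d [-0.0678  0.0174  0.0604] units now [-3.02  0.04 -3.5 ] after rot [-3.02 -3.5  -0.04]
t 18.15 pos [0.6158 0.0406 0.1546] F [-0.6 -0.  -0.2] open 0.0509 q [0.06 0.4  1.71 0.   1.03 0.3 ]
tool x,y,z axes [[0.0, 0.0, -1.0], [0.239, 0.971, 0.0], [0.971, -0.239, 0.0]]
rot units [-0.01  0.   -0.  ]
d [ 0.0002 -0.0013 -0.1116] units now [ 5.58 -0.06  0.02] after rot [ 5.58 -0.06  0.02]
```

View pics/w6o.png

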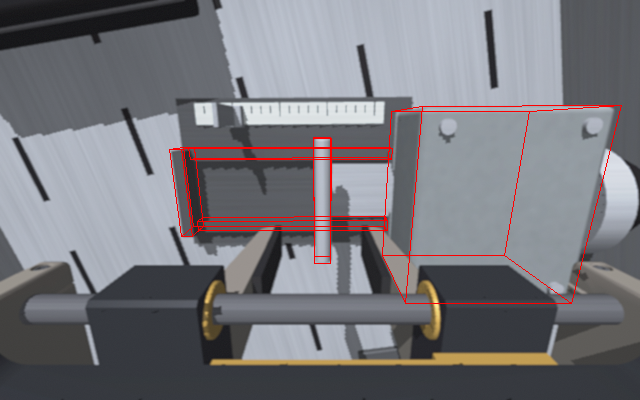

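The bar at (322, 140–262) matches the model and is centred between the fingers. I'll descend and pinch.

>>> servo_tool:
  motion: "1 0 0 0 0 0;1 0 0 0 0 0;1 0 0 0 0 0;1 0 0 0 0 0;1 0 0 0 0 0;0.5 0 0 0 0 0;0 0 0 0 0 0"

```text
time_s: 19.02
eef_pos: [0.6151, 0.0401, 0.0438]
tool_rot: [0.085, 0.702, -0.085, 0.702]
wrist_force: [0.5, 0.8, 0.6]
opening: 0.0506
```

>>> servo_tool:
  motion: "0 0 0 0 0 0;0 0 0 0 0 0;0 0 0 0 0 0;0 0 0 0 0 0;0 0 0 0 0 0"
  hand: 0
  newtons: 50

```text
time_s: 19.65
eef_pos: [0.6168, 0.0399, 0.0451]
tool_rot: [0.085, 0.701, -0.085, 0.703]
wrist_force: [5.1, -1.7, -0.6]
opening: 0.0145
```

```bash
python3 look.py w7
```

```text
cam [0.632 0.109 0.215] 285.7956493561804
t 19.7 pos [0.6168 0.0399 0.0451] F [ 4.8 -2.7 -0.5] open 0.0143 q [ 0.06  0.54  1.77 -0.    0.83  0.3 ]
tool x,y,z axes [[0.002, -0.0, -1.0], [0.238, 0.971, 0.0], [0.971, -0.238, 0.002]]
rot units [15.71  0.02 -0.02]
d [-0.0688  0.0181  0.1699] units now [-8.5   0.07 -3.53] after rot [-8.5  -3.56 -0.06]
```

View pics/w7.png

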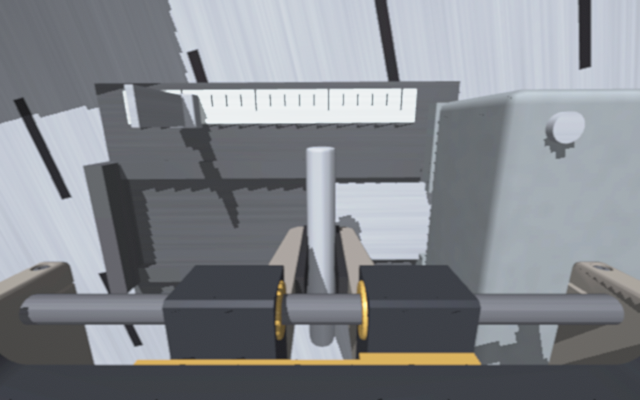

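The bar is pinched and the spring reads about 5 N. I'll pull most of the way, then look.

>>> servo_tool:
  motion: "0 0 -0.3 0 0 0;0 0 -0.5 0 0 0;0 0 -0.5 0 0 0;0 0 -0.5 0 0 0;0 0 -0.5 0 0 0;0 0 -0.5 0 0 0;0 0 -0.5 0 0 0;0 0 -0.5 0 0 0;0 0 -0.4 0 0 0;0 0 0 0 0 0"

```text
time_s: 20.95
eef_pos: [0.5357, 0.0592, 0.0451]
tool_rot: [0.084, 0.701, -0.085, 0.703]
wrist_force: [9.3, -8.0, -3.5]
opening: 0.015
```

```bash
python3 look.py w8; python3 -c "
import cv2
a=cv2.imread('pics/w8.png');cv2.imwrite('pics/w8z.png',cv2.resize(a[60:260,180:480],None,fx=2.6,fy=2.6,interpolation=2))"
```

```text
cam [0.551 0.128 0.215] 285.7956493561804
t 21.0 pos [0.5359 0.0592 0.0451] F [ 8.3 -7.5 -3.4] open 0.0146 q [ 0.11  0.45  1.95 -0.    0.74  0.35]
tool x,y,z axes [[0.004, -0.001, -1.0], [0.237, 0.972, -0.0], [0.972, -0.237, 0.004]]
rot units [15.72  0.03 -0.03]
d [ 0.0121 -0.0012  0.1699] units now [-8.49  0.08  0.64] after rot [-8.5   0.6  -0.09]
```

View pics/w8.png

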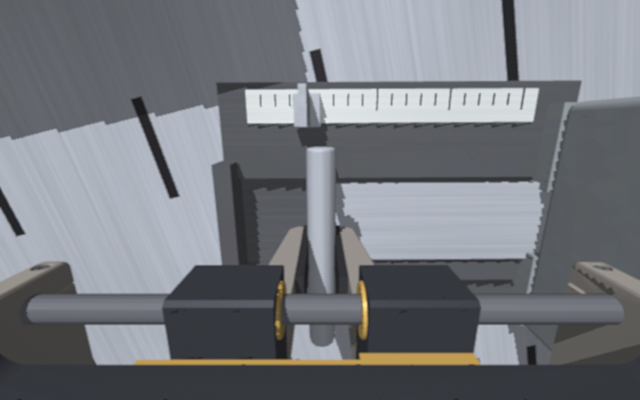

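View pics/w8z.png

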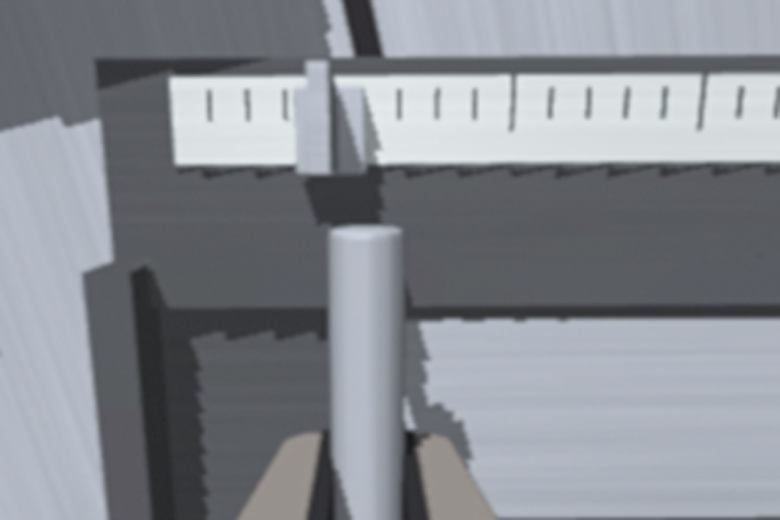

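Run:
```python
from h import *
w=pickle.load(open("w8.pkl","rb")); z=lambda u,v:(180+(u+.5)/2.6-.5,60+(v+.5)/2.6-.5)
a=-.24;e=np.array([np.cos(a),np.sin(a)]);n=np.array([-e[1],e[0]]);o=np.array([.6889,.0217])
f=lambda X:(((X[:2]-o)@e).round(4),((X[:2]-o)@n).round(4))
cam=-w["R"].T@w["t"];print("cam",f(cam),cam[2]);print("tcp",f(w["eef"]))
print("bar end",f(ray(w,z(366,235),.062)))
for u in [(303,120),(313,120),(318,65),(318,120),(314,172),(332,120),(295,172)]: print(u,"z68",f(ray(w,z(*u),.068)),"z10",f(ray(w,z(*u),.012)))
# predicted marker box for x=-.168,y 70..92
for xm in(-.165,-.168):
  for zz in(.012,.068):
    P=[np.r_[o+e*(xm+dx)+n*y,zz] for dx in(-.002,.002) for y in(.07,.092)]
    print(xm,zz,((proj(w,P)-[180,60]+.5)*2.6).round(0).tolist())
```

```text
cam (np.float64(-0.1594), np.float64(0.0708)) 0.21453784451848987
tcp (np.float64(-0.1577), np.float64(0.0))
bar end (np.float64(-0.159), np.float64(0.0576))
(303, 120) z68 (np.float64(-0.1709), np.float64(0.0794)) z10 (np.float64(-0.1753), np.float64(0.0827))
(313, 120) z68 (np.float64(-0.169), np.float64(0.0794)) z10 (np.float64(-0.1727), np.float64(0.0827))
(318, 65) z68 (np.float64(-0.1679), np.float64(0.0891)) z10 (np.float64(-0.1712), np.float64(0.0961))
(318, 120) z68 (np.float64(-0.1681), np.float64(0.0794)) z10 (np.float64(-0.1714), np.float64(0.0827))
(314, 172) z68 (np.float64(-0.169), np.float64(0.07)) z10 (np.float64(-0.1727), np.float64(0.0697))
(332, 120) z68 (np.float64(-0.1654), np.float64(0.0794)) z10 (np.float64(-0.1678), np.float64(0.0828))
(295, 172) z68 (np.float64(-0.1726), np.float64(0.07)) z10 (np.float64(-0.1777), np.float64(0.0697))
-0.165 0.012 [[336.0, 171.0], [335.0, 83.0], [351.0, 171.0], [351.0, 83.0]]
-0.165 0.068 [[325.0, 172.0], [323.0, 49.0], [346.0, 172.0], [345.0, 49.0]]
-0.168 0.012 [[325.0, 171.0], [323.0, 83.0], [340.0, 171.0], [339.0, 83.0]]
-0.168 0.068 [[309.0, 172.0], [307.0, 49.0], [330.0, 172.0], [329.0, 49.0]]
```

```bash
python3 -c "
import cv2
a=cv2.imread('pics/w8.png');cv2.imwrite('pics/w8zz.png',cv2.resize(a[75:165,270:370],None,fx=6,fy=6,interpolation=2))"
```

```text
(no output)
```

View pics/w8zz.png

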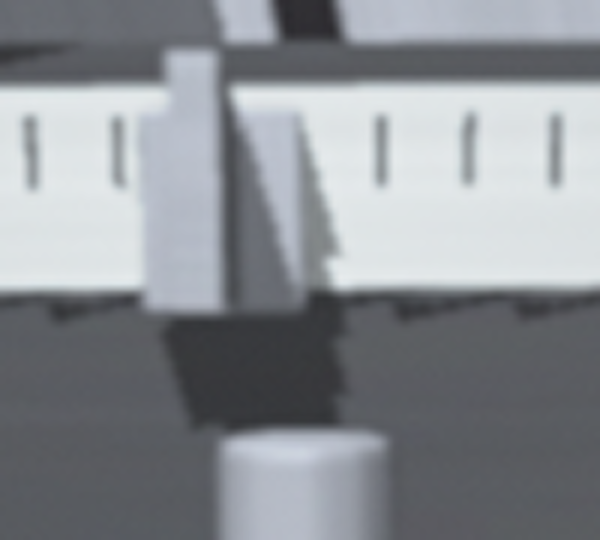

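Plate top centre is at about (302, 100) px and its foot centre at about (307, 110). Both give x = −0.168. The bar is at −0.159, so it needs about 9 mm more.

>>> servo_tool:
  motion: "0 0 -0.25 0 0 0;0 0 -0.22 0 0 0;0 0 0 0 0 0;0 0 0 0 0 0"

```text
time_s: 21.5
eef_pos: [0.5271, 0.0613, 0.0451]
tool_rot: [0.084, 0.7, -0.085, 0.704]
wrist_force: [8.4, -9.4, -3.4]
opening: 0.0146
```

```bash
python3 look.py w9
python3 - <<'E'
from rig import snapshot
import cv2
a=cv2.imread('pics/w9.png');cv2.imwrite('pics/w9zz.png',cv2.resize(a[75:165,270:370],None,fx=6,fy=6,interpolation=2))
d=snapshot("top")["frame"][:,:,::-1];cv2.imwrite("pics/top9.png",d)
d=snapshot("scene")["frame"][:,:,::-1];cv2.imwrite("pics/scene9.png",cv2.resize(d[120:300,150:420],None,fx=2.9,fy=2.9,interpolation=2))
E
```

```text
cam [0.542 0.13  0.215] 285.7956493561804
t 21.55 pos [0.5271 0.0613 0.0451] F [ 9.1 -8.6 -4.7] open 0.015 q [ 0.11  0.44  1.97 -0.    0.74  0.36]
tool x,y,z axes [[0.004, -0.001, -1.0], [0.237, 0.972, -0.0], [0.972, -0.237, 0.004]]
rot units [15.72  0.04 -0.03]
d [ 0.0209 -0.0033  0.1699] units now [-8.49  0.09  1.09] after rot [-8.5   1.05 -0.09]
```

View pics/w9zz.png

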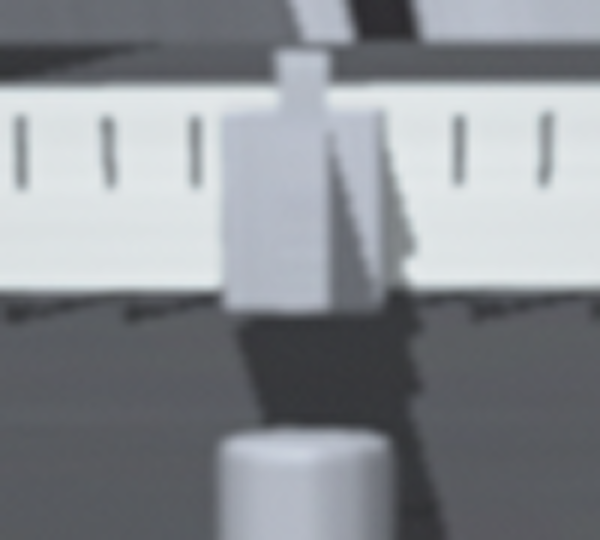

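View pics/top9.png

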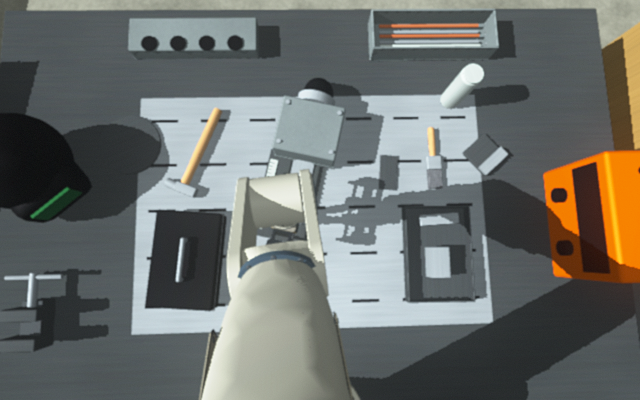

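View pics/scene9.png

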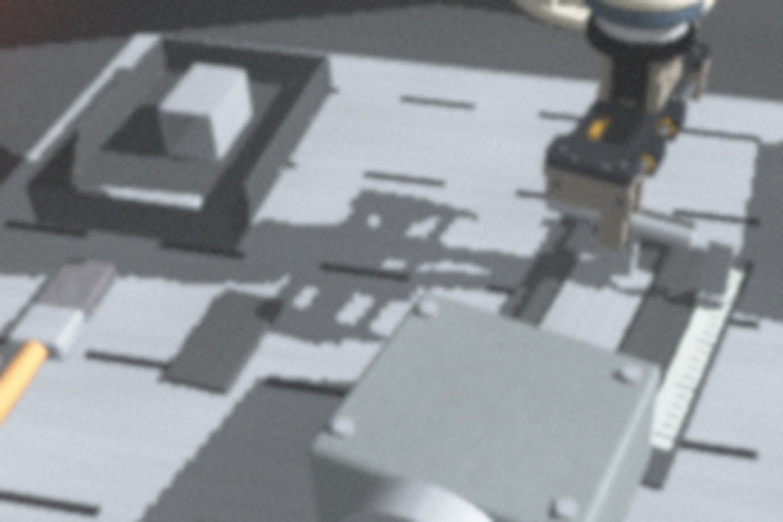

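The plate top centre and bar axis now coincide in the wrist view (302 vs 305 at 6× zoom, under 0.5 mm). The tube lies in the tray and the bystanders haven't moved. One last check for creep.

>>> servo_tool:
  motion: "0 0 0 0 0 0;0 0 0 0 0 0;0 0 0 0 0 0;0 0 0 0 0 0;0 0 0 0 0 0;0 0 0 0 0 0;0 0 0 0 0 0;0 0 0 0 0 0"

```text
time_s: 22.65
eef_pos: [0.5271, 0.0613, 0.0451]
tool_rot: [0.084, 0.701, -0.085, 0.704]
wrist_force: [8.3, -8.6, -4.1]
opening: 0.0151
```

```bash
python3 look.py w10
python3 - <<'E'
import cv2,numpy as np
from rig import r
a=cv2.imread('pics/w9.png').astype(int);b=cv2.imread('pics/w10.png').astype(int)
print(np.abs(a-b)[75:165,270:370].mean())
r.hand_in()
E
```

```text
cam [0.542 0.13  0.215] 285.7956493561804
t 22.7 pos [0.5271 0.0613 0.0451] F [ 9.3 -9.2 -3.6] open 0.0145 q [ 0.11  0.44  1.97 -0.    0.74  0.36]
tool x,y,z axes [[0.004, -0.001, -1.0], [0.237, 0.972, -0.0], [0.972, -0.237, 0.004]]
rot units [15.72  0.04 -0.03]
d [ 0.0209 -0.0033  0.1699] units now [-8.49  0.09  1.09] after rot [-8.5   1.05 -0.09]
0.7027037037037037
the job is handed in; nothing more can be done
```

The tube is out of the guide and lying in the tray. The slide is pulled out to the marker plate, and I handed the job in at about 22.7 s with the gripper still holding the crossbar.

- **Tube:** I gripped it across its width and lowered it until it touched the tray floor. The contact briefly read about 17 N at the wrist. After I let go, the pictures show it flat in the tray, well inside the limits.
- **Slide:** I pinched the crossbar from above at 50 N and pulled it about 92 mm. In the wrist camera the bar and the plate line up to within about 0.5 mm, on top of the 2 mm calibration error. The arm pose was unchanged over the last second before hand-in.
- **Bystanders:** the hammer, brush and flat steel piece look unmoved in the final pictures.

**Readings that were off:**
- My first position estimate for the damper, from the overhead camera, was 4–6 px out at the end wall. I replaced it with a wrist-camera fit.
- The wrist also reads about 9 N sideways while holding. I take this to be slight sideways loading of the slide in its guide.
- The fingers show about 14.5 mm open on the 16 mm bar. I put that down to the pads compressing, and saw no sign of slipping.

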